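Unload the centrifugal mixer

TASK

The mixer on the bench has stopped: lift its hood by the grip tongue and swing it back past its over-centre spring, so that it stays fully open by itself when you let go. Then take the sample bottle out of the tilted holder inside and set it down gently, standing upright, in a free spot of the sample tray. Leave the two bottles already in the tray where they stand, and leave the hood open.

Things in the scene. Friction and masses are not known exactly. Their poses are not given: they have to be found in the camera images.
- mixer: White bench-top centrifugal mixer, fixed: 215 deep, 200 wide, 155 mm high with its hood shut. Origin on the bench under the rotor's centre; -x is its front (dark panel), y along the hinge, z up. Deck 97 mm high; in it a round steel bowl, 166 mm across, rim 100 mm and floor 45 mm above the bench.
- hood (a joint): Hood of the mixer, hinged at the rear, opening up and back. In rad: 0 shut, 1.6 fully open at its stop (standing upright behind the bowl). An over-centre spring works on it: let go below about 1.0 rad it falls shut, beyond that it swings on to the stop by itself (damped, about 1 s) and stays. Lifting takes about 4 N at the tongue at first, less toward the balance point.
- hood_grip (a point): Point to hold on the hood's black grip tongue (28 wide, 12 thick, standing 48 mm out from the middle of the hood's front wall, level when shut); moves with the hood. Mid-width, mid-thickness, 32 mm out from the front wall; 118 mm above the bench when shut. The front wall rises 15 mm above it, then slopes back; below, the housing's front face lies 20 mm behind it.
- hood_hinge (a point): Middle of the hood's hinge axis (fixed), 108 mm above the bench. The axis is level, along the mixer's width. The grip point turns about it at a radius of 216 mm; the level direction from here to the grip of the shut hood is the mixer's front.
- rotor: Aluminium rotor in the mixer's bowl, braked so that it does not turn. Origin at its centre on the bowl floor, z up; its x axis points to the side where the bottle's holder stands, with a steel counterweight opposite. Parked at a different angle each time, the holder always in the half of the bowl toward the hinge.
- holder_floor (a point): Centre of the inner floor of the bottle's holder, a round aluminium cup on the rotor, 48 mm outside, 30 mm deep. Its axis leans 27 degrees from vertical, its mouth toward the rotor's centre. It is about 2 mm wider than the bottle, which leans a few degrees more than the holder and lifts straight out along its axis.
- mixed_bottle: The sample bottle to take out: white body 37 mm across, 72 mm high, with a black screw cap 28 mm across, 81 mm high in all, 35 to 90 g. Origin at the centre of its underside, z along its axis to the cap. It starts in the holder, leaning about 30 degrees, with its upper 50 mm free.
- tray: White plastic tray, open on top, standing fixed on four 8 mm feet: 196 x 70 mm, walls 3 mm thick, rim 26 mm and inner floor 11 mm above the bench. Origin on the bench under its centre, x along its length, y across, z up. Two bottles stand along its middle line: one near its -x end, the other between the middle and the +x end; the free spot is between them or at the +x end.
- large_bottle: A sample bottle of the same kind standing in the tray, 42 mm across, 93 high. Origin at the centre of its underside, z up.
- small_bottle: A sample bottle standing in the tray, 37 mm across, 81 high, like the one in the mixer. Origin at the centre of its underside, z up. Which of the two stands at which end varies.
There are look-alikes about, which are no part of the job. Leave any pink look-alike of the small_bottle alone.

How it is judged:
By the outcome, as a careful person would: the job done as asked, in the order asked, and still so for the second after the job is handed in, with the robot touching nothing.
It also fails if it takes over 51 s, if anything falls off the work surface, if the arm or the gripper's body presses on something with over 40 N, if the wrist force passes 120 N, or if a joint passes its speed limit or range.

ROBOT

A 7-joint arm with a two-finger parallel gripper is mounted at the origin on a cart in front of the work surface, level with it; the furniture and walls round the work are solid. World frame = base frame: x ahead of the robot, y to its left, z up, the work surface at z = 0. Lengths are in mm, angles in degrees, forces in N, time in s.
With the tool pointing down it reaches from about 350 to 900 mm from the base axis. Payload 19.9 kg.
Tool frame: the origin (TCP) lies at the very end of the fingers, on their centre line; the grasp point (between the pads) lies 19 mm behind it; z points along the fingers, y is the line along which they close (so a half turn about z gives the same grasp; the last joint's range is limited). The gripper opens to 85 mm and grips with 20 to 120 N. Pads are 22 mm wide; open, the fingers measure 114 mm over their backs; the gripper's body (76 mm by 85 mm) begins 54 mm behind the grasp point. The pads swing forward as they close: fully open they stand 13 mm farther back than shut.
Start: joints at [65.289, 23.915, -0.59, 92.452, 0.269, 63.638, -3.037], TCP at [237.496, -578.098, 231.26] pointing down, gripper open.
Joint ranges: [-161.28, 161.28], [-22.2, 115.67], [-73.04, 71.86], [3.21, 147.25], [-68.34, 248.33], [10.77, 114.83], [-161.83, 161.83]. Speed limits (degrees/s): [108.29, 108.29, 136.94, 136.94, 172.46, 172.46, 172.46].

INTERFACE

Orientations are given as a 3x3 rotation matrix whose columns are the frame's x, y, z axes.
In Python, from cell import telemetry, snapshot, get_calibration, manip, silhouettes, landmark_of gives the robot as it stands.
- The arm moves only by the tool jog_arm, never from a script. Its argument "moves" is a list of rows, each a list of 7 numbers: the opening, from 0 (shut) to 1 (fully open), then the shift along the tool's x, y, z in cm, then the turn, a rotation vector about the tool's x, y, z in rad. In form: [[fingers, tx, ty, tz, wx, wy, wz], ...]. A call has 1 to 10 rows; each row is the pose to reach, as a shift and turn from the pose commanded when the call began, along the tool's axes at that moment; what a row does not reach only later rows make up. A row lasts 1/10 s, in which the tool goes at most 50 mm and 8.59 degrees, less where a joint would pass 70% of its speed; a pose out of reach is approached as far as the arm can. A call with a gripper value outside its range is refused whole. The fingers move at their own pace and stop on an object; "squeeze" is the grip in N (left out, the last holds). Time passes only in rows, so rows that repeat a pose let the fingers close. It gives the time, the measured TCP pose, the force, the opening and the grip force at its end, in the units of the state.
- telemetry.observe(): the state, without advancing time (a new reading comes with each control period).
- snapshot(name): name is "side" or "top" or "wrist"; returns (picture, depth): 384x512x3 uint8, red, green, blue; 384x512 float32, mm along the optical axis (not along the pixel's ray), 0 where there is no reading.
- get_calibration(name): a dict with "fovy" (degrees; the focal length in pixels is half the picture's height over the tangent of half this angle, whatever the lens; pixels are square), "cx", "cy" (the principal point, pixels), "k1" (the pictures are not rectified: a ray, as slopes to the right and down, at radius r is drawn at 1 + k1 r^2 times it, then the intrinsics apply), "rvec" (rotation vector, rad) and "tvec" (3), from world to camera coordinates, as OpenCV has them; the wrist camera has in their place "hand_eye" (4x4, takes a point from camera to tool coordinates, whose origin is the TCP and whose axes are the flange's). Camera axes: x right, y down, z forward; pixel columns grow to the right and rows downward; lengths in mm; the calibration is good to about 2 mm. A picture is of the moment at which its call begins: read the wrist's pose just before it. get_calibration takes no time and is no camera call.
- manip.sign_off(): hands the job in; it is judged then, once.
Trained networks look in the newest picture that a camera, given by its name, has taken for a name from the list of things; names that differ only in an ending like _2 or _b are one class to them, and where a whole thing is asked for, a point or a joint stands for the part that bears it (a point fixed in the world has none). Each returns a list of dicts, best first, with "confidence" (0 to 1); they miss things now and then, are a little off and sometimes report something else, mostly with a low value. They report only what shows in the picture. A call takes as long as a camera call. They do not tell look-alikes from the thing itself.
- silhouettes(name, camera): "pixels" (384x512 bool, what is visible of it).
- landmark_of(name, camera): "xyz" ([x, y, z] in mm, in world coordinates, good to about 4 mm: a listed point, or the origin of a listed thing).
The state is a dict: "clock": time; "q": joint angles; "qd": joint speeds; "tau": joint torques, N m; "position": TCP position; "tool_rot": TCP orientation; "wrist_force": force on the tool from outside, world axes, zero at the start; "moment": the same for the moment, N m; "opening": finger opening in mm; "grip_force": force on a finger pad.
Only numpy, scipy, OpenCV 4.12 (cv2) and the standard library are available. Lean on these libraries where they do the work, as an engineer would, in place of code of your own. Each camera call takes 0.05 s, during which the arm holds its last target. There are 200 camera calls.

## Working session

There is one attempt and no reset: what is moved stays moved. The work goes in short steps, Python scripts to look and compute and a tool call to move; the robot and the scene stay as the last step left them, time stands still between calls to the robot, and variables do not carry over. Pictures are saved under pics/ and viewed, at most 10 in all, crops included, and the job is handed in when it is done.

Besides the shell and the picture viewer there is one more tool, called after "Emit:" in YAML: its name, and indented under it one key for each argument. jog_arm: Moves the arm, as the interface text tells. Its arguments: {"type":"object","properties":{"moves":{"type":"array"},"squeeze":{"type":"number"}},"required":["moves"]}

```bash
mkdir -p pics; cat > h.py <<'E'
import numpy as np, cv2
from cell import telemetry, snapshot, get_calibration, manip, silhouettes, landmark_of
def save(name,fn):
    p,d=snapshot(name); cv2.imwrite('pics/'+fn,p[:,:,::-1]); return p,d
def lm(n,c):
    for r in landmark_of(n,c)[:3]: print(c,n,np.round(r['xyz'],1),round(r['confidence'],2))
def cloud(d,name):
    c=get_calibration(name); f=192/np.tan(np.radians(c['fovy']/2))
    v,u=np.mgrid[0:384,0:512].astype(float)
    x=(u-c['cx'])/f; y=(v-c['cy'])/f; xd,yd=x.copy(),y.copy()
    for _ in range(8):
        s=1+c['k1']*(x*x+y*y); x,y=xd/s,yd/s
    P=np.stack([x*d,y*d,d],-1)
    if 'hand_eye' in c:
        s=telemetry.observe(); H=np.array(c['hand_eye']); P=P@H[:3,:3].T+H[:3,3]
        return P@np.array(s['tool_rot']).T+np.array(s['position'])
    R=cv2.Rodrigues(np.array(c['rvec'],float))[0]
    return (P-np.array(c['tvec']).ravel())@R
E
python3 - <<'E'
from h import *
s=telemetry.observe(); print(s['clock'],np.round(s['tool_rot'],3),s['position'])
for c in ['side','top']:
    p,d=save(c,c+'0.png'); np.save(c+'d.npy',cloud(d,c))
    for n in ['mixer','hood_grip','hood_hinge','tray','large_bottle','small_bottle','mixed_bottle']: lm(n,c)
a=cv2.imread('pics/side0.png');b=cv2.imread('pics/top0.png')
print(telemetry.observe()['clock'])
E
```

```text
0.0 [[ 0.925  0.38  -0.001]
 [ 0.38  -0.925  0.001]
 [-0.    -0.001 -1.   ]] [ 237.35425114 -577.79882823  230.67569471]
side mixer [ 553.4 -187.1   -1.9] 0.96
side hood_grip [ 444.9 -141.7  117.2] 0.77
side tray [ 467.9 -432.6    0.6] 0.57
side large_bottle [ 498.  -442.6    8.5] 0.84
side small_bottle [ 299.5 -389.     3.5] 0.89
side small_bottle [ 402.1 -411.9    9.8] 0.62
top hood_grip [ 440.  -145.5  117.6] 0.56
top hood_grip [ 500.1 -443.9    8. ] 0.43
top hood_hinge [ 405.4 -410.    11.3] 0.41
top tray [ 466.8 -436.4    1.7] 0.8
top large_bottle [ 497.6 -442.4    7.9] 0.51
top small_bottle [ 406.8 -409.4   16.6] 0.76
top small_bottle [ 300.4 -392.9    1.8] 0.55
0.8
```

View pics/top0.png

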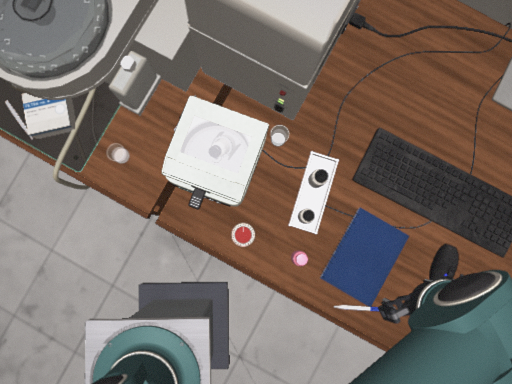

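View pics/side0.png

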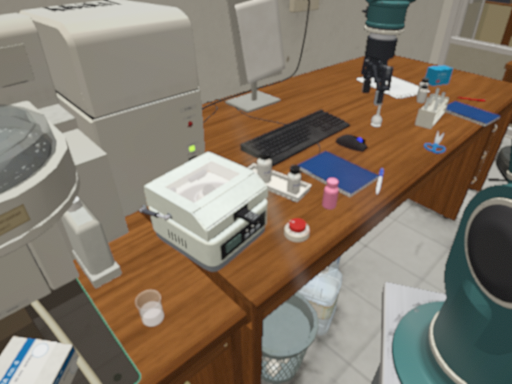

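The top view shows the mixer at (215,150) with its tongue at (198,199), pointing front-left. The tray is at (313,193), with the large bottle at (319,177) and the small one at (307,215). The pink look-alike is at (300,258). In the side view the hood is shut and the tongue is free.

```bash
cat >> h.py <<'E'
from scipy.spatial.transform import Rotation as Ro
def rows(p,R,n=1,cur=None):
    """shift(cm)/turn(rad) in present tool axes to the world pose"""
    s=telemetry.observe(); p0,R0=(np.array(s['position']),np.array(s['tool_rot'])) if cur is None else cur
    t=R0.T@(np.array(p)-p0)/10; w=Ro.from_matrix(R0.T@R).as_rotvec()
    return np.round(np.r_[t,w],2).tolist(), round(np.degrees(np.linalg.norm(w)),1)
def frame(z,y):
    z=np.array(z,float);z/=np.linalg.norm(z);y=np.array(y,float);y-=z*(y@z);y/=np.linalg.norm(y)
    return np.stack([np.cross(y,z),y,z],1)
E
python3 - <<'E'
from h import *
for c in ['top','side']:
    P=np.load(c+'d.npy').reshape(-1,3)
    m=(P[:,2]>60)&(P[:,2]<165)&(np.hypot(P[:,0]-553,P[:,1]+187)<160)
    Q=P[m]
    print(c,'z max',np.percentile(Q[:,2],99), 'box',cv2.minAreaRect(Q[(Q[:,2]>130)][:,:2].astype(np.float32)), cv2.minAreaRect(Q[:,:2].astype(np.float32)))
    T=P[(P[:,2]>6)&(P[:,2]<35)&(np.hypot(P[:,0]-467,P[:,1]+434)<115)]
    print('tray',cv2.minAreaRect(T[:,:2].astype(np.float32)))
    for f in [np.array([-.93,.37])]:
        g=Q[(Q[:,:2]-[553,-187])@f>112]; print('tongue',len(g),g.mean(0) if len(g) else '')
P=np.load('topd.npy')
for (u,v) in [(198,199),(197,204),(200,193),(201,189)]: print(u,v,P[v,u])
print({k:get_calibration('wrist')[k] for k in ['fovy','hand_eye']})
E
```

```text
top z max 159.16577232769106 box ((556.539306640625, -187.83522033691406), (196.83843994140625, 205.1095733642578), 68.2995376586914) ((543.670654296875, -188.81729125976562), (242.29783630371094, 257.01116943359375), 66.609130859375)
tray ((467.5450439453125, -438.86273193359375), (200.62672424316406, 210.9747314453125), 79.57521057128906)
tongue 130 [ 437.56997627 -141.5704814   123.9912725 ]
side z max 156.72944933358409 box ((557.7066650390625, -189.68472290039062), (199.15850830078125, 197.18649291992188), 68.06581115722656) ((545.9943237304688, -177.8798370361328), (212.34239196777344, 257.85357666015625), 68.89840698242188)
tray ((452.51776123046875, -447.20037841796875), (101.97206115722656, 208.5146484375), 51.096412658691406)
tongue 157 [ 436.1529891  -137.51311863  122.50817837]
198 199 [ 445.74091474 -149.08543871  126.33215144]
197 204 [ 434.33089853 -146.4024207   123.95760333]
200 193 [ 459.80725596 -153.62494509  124.25330661]
201 189 [ 468.78777035 -156.37217487  127.50701238]
{'fovy': 62.5068538041263, 'hand_eye': array([[ 3.31411964e-04, -9.62638754e-01, -2.70788700e-01,
         7.02249089e+01],
       [ 9.99999527e-01,  7.14100294e-05,  9.70017381e-04,
        -1.40780368e-01],
       [-9.14439294e-04, -2.70788893e-01,  9.62638322e-01,
        -1.42092333e+02],
       [ 0.00000000e+00,  0.00000000e+00,  0.00000000e+00,
         1.00000000e+00]])}
```

```bash
cat >> h.py <<'E'
f=np.array([.928,-.371,0]); yv=np.array([-.371,-.928,0]); up=np.array([0,0,1.])
def tilt(deg): # tool pitched deg below level, toward the mixer's rear
    a=np.radians(deg); return frame(np.cos(a)*f-np.sin(a)*up,yv)
E
python3 - <<'E'
from h import *
R=tilt(45); g=np.array([442,-143,118.])
tcp=g+19*R[:,2]
print(rows(tcp-100*R[:,2],R)); print(rows(tcp-60*R[:,2]+[-30,0,90],R))
E
```

```text
([31.34, -36.46, 5.6, -0.3, 0.75, 0.73], np.float64(62.2))
([30.59, -35.63, -0.57, -0.3, 0.75, 0.73], np.float64(62.2))
```

Emit:
jog_arm:
  moves:
    - [1,10,-12,0,-0.1,0.25,0.25]
    - [1,20,-24,0,-0.2,0.5,0.5]
    - [1,30.6,-35.6,0,-0.3,0.75,0.73]
    - [1,30.6,-35.6,0,-0.3,0.75,0.73]
    - [1,30.6,-35.6,0,-0.3,0.75,0.73]
    - [1,30.6,-35.6,0,-0.3,0.75,0.73]
    - [1,30.6,-35.6,0,-0.3,0.75,0.73]
    - [1,30.6,-35.6,0,-0.3,0.75,0.73]
    - [1,30.6,-35.6,0,-0.3,0.75,0.73]
    - [1,30.6,-35.6,0,-0.3,0.75,0.73]

```text
clock: 1.8
position: [381.8, -187.4, 247.7]
tool_rot: [[0.661, -0.343, 0.667], [-0.248, -0.939, -0.238], [0.708, -0.008, -0.706]]
wrist_force: [-0.2, -1.3, 1.1]
opening: 85.4
grip_force: 0.0
```

Emit:
jog_arm:
  moves:
    - [1,0,0,0,0,0,0]
    - [1,0,0,0,0,0,0]

```text
clock: 2.0
position: [375.3, -199.4, 245.8]
tool_rot: [[0.656, -0.371, 0.657], [-0.265, -0.929, -0.259], [0.706, -0.005, -0.708]]
wrist_force: [-0.8, -1.1, -0.2]
opening: 85.6
grip_force: 0.0
```

```bash
python3 - <<'E'
from h import *
s=telemetry.observe(); print(s['clock'],s['position'],np.round(s['q'],1),s['wrist_force'])
R=tilt(45); g=np.array([442,-143,118.]); print(rows(g-81*R[:,2],R))
p,d=save('wrist','w1.png'); P=cloud(d,'wrist'); np.save('w1.npy',P)
lm('hood_grip','wrist'); lm('mixer','wrist')
for r in silhouettes('hood_grip','wrist')[:1]:
    m=r['pixels']; Q=P[m&(d>0)]; Q=Q[(Q-[553,-187,0])@f<-80]; print(r['confidence'],m.sum(),np.argwhere(m).mean(0),Q.min(0),Q.max(0))
E
```

```text
2.0 [ 375.34430868 -199.38776027  245.78042228] [ 47.2 -17.  -17.3 147.2 -68.3  10.8 -19.5] [-0.82371749 -1.09757907 -0.15301803]
([-6.15, -7.68, 3.87, -0.0, 0.0, -0.0], np.float64(0.3))
wrist hood_grip [ 441.1 -141.4  115.3] 0.87
0.74 34199 [145.76999327 175.68534168] [ 380.99147803 -246.78851542   -2.564656  ] [514.32974001 -63.97098552 262.82822655]
```

View pics/w1.png

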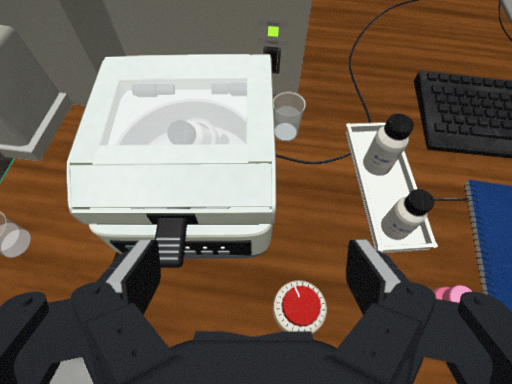

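The wrist view shows the tongue at (170,243) between my fingers' directions. The arm is at its joint limits (q4, q5 and q6), so I will approach steeper and let the tongue pivot in the pads.

```bash
python3 - <<'E'
from h import *
g=np.array([441.5,-142,118.])
for t in (65,75):
    R=tilt(t); print(t,rows(g+19*R[:,2]-[0,0,-90],R),rows(g+19*R[:,2]-60*R[:,2],R))
E
```

```text
65 ([-0.46, -7.91, 7.29, -0.0, -0.35, -0.01], np.float64(19.9)) ([-4.77, -7.87, 8.03, -0.0, -0.35, -0.01], np.float64(19.9))
75 ([-0.77, -7.9, 7.15, -0.0, -0.52, -0.01], np.float64(29.9)) ([-4.13, -7.88, 8.33, -0.0, -0.52, -0.01], np.float64(29.9))
```

Emit:
jog_arm:
  moves:
    - [1,-0.2,-2.0,2.0,0,-0.15,0]
    - [1,-0.4,-4,4,0,-0.3,0]
    - [1,-0.6,-6,6,0,-0.4,0]
    - [1,-0.8,-7.9,7.1,0,-0.52,0]
    - [1,-0.8,-7.9,7.1,0,-0.52,0]
    - [1,-0.8,-7.9,7.1,0,-0.52,0]
    - [1,-0.8,-7.9,7.1,0,-0.52,0]

```text
clock: 2.9
position: [428.1, -134.8, 183.6]
tool_rot: [[0.877, -0.334, 0.346], [-0.327, -0.942, -0.078], [0.352, -0.044, -0.935]]
wrist_force: [-0.5, 0.6, -0.8]
opening: 85.4
grip_force: 0.0
```

```bash
python3 - <<'E'
from h import *
s=telemetry.observe(); print(s['clock'],s['position'],np.round(s['q'],1),s['wrist_force'])
g=np.array([441.5,-142,118.])
for t in (65,75):
    R=tilt(t); print(t,rows(g+19*R[:,2],R))
E
```

```text
2.9 [ 428.11991575 -134.84879906  183.64388258] [ 79.9   2.  -65.6 131.9   2.6  26.5 -97.5] [-0.46932079  0.63034944 -0.83519402]
65 ([-0.76, 0.63, 8.55, -0.06, 0.08, 0.02], np.float64(5.6))
75 ([-1.09, 0.62, 8.54, -0.05, -0.1, 0.02], np.float64(6.5))
```

Emit:
jog_arm:
  moves:
    - [1,-0.3,0.3,1.5,-0.05,-0.1,0]
    - [1,-0.6,0.6,3,-0.05,-0.1,0.02]
    - [1,-0.8,0.6,4,-0.05,-0.1,0.02]
    - [1,-0.8,0.6,4,-0.05,-0.1,0.02]
    - [1,-0.8,0.6,4,-0.05,-0.1,0.02]

```text
clock: 3.4
position: [433.4, -139.7, 143.5]
tool_rot: [[0.9, -0.363, 0.242], [-0.352, -0.932, -0.089], [0.258, -0.005, -0.966]]
wrist_force: [0.1, 0.4, 0.6]
opening: 85.5
grip_force: 0.0
```

```bash
python3 - <<'E'
from h import *
s=telemetry.observe(); print(s['clock'],s['position'],np.round(s['q'],1),np.round(s['qd'],1),s['wrist_force'])
g=np.array([441.5,-142,118.])
for t in (65,75):
    R=tilt(t); print(t,rows(g+19*R[:,2],R))
p,d=save('wrist','w2.png'); lm('hood_grip','wrist')
E
```

```text
3.4 [ 433.44050528 -139.73875985  143.48949979] [  67.3   13.2  -58.9  129.5   27.3   31.4 -122.7] [ 1.  -1.5 -1.  -0.2 -0.   0.1  0.1] [0.05524696 0.42698356 0.63450357]
65 ([0.48, -0.06, 4.55, -0.01, 0.18, 0.01], np.float64(10.1))
75 ([0.15, -0.06, 4.58, -0.01, 0.0, 0.01], np.float64(0.6))
```

Emit:
jog_arm:
  moves:
    - [1,0,0,1.5,0,0,0]
    - [1,0.1,0,3,0,0,0]
    - [1,0.1,0,4.4,0,0,0]
    - [1,0.1,0,4.4,0,0,0]

```text
clock: 3.9
position: [445.0, -144.0, 100.9]
tool_rot: [[0.9, -0.363, 0.241], [-0.352, -0.932, -0.09], [0.258, -0.004, -0.966]]
wrist_force: [-1.2, 0.6, 0.3]
opening: 85.2
grip_force: 0.0
```

Emit:
jog_arm:
  moves:
    - [0.1,0,0,0,0,0,0]
    - [0.1,0,0,0,0,0,0]
    - [0.1,0,0,0,0,0,0]
    - [0.1,0,0,0,0,0,0]
    - [0.1,0,0,0,0,0,0]
    - [0.1,0,0,0,0,0,0]
    - [0.1,0,0,0,0,0,0]
    - [0.1,0,0,0,0,0,0]
  squeeze: 40

```text
clock: 4.7
position: [445.6, -143.5, 101.9]
tool_rot: [[0.9, -0.362, 0.243], [-0.351, -0.932, -0.091], [0.259, -0.004, -0.966]]
wrist_force: [-7.2, 3.7, 17.5]
opening: 27.4
grip_force: 41.2
```

```bash
python3 - <<'E'
from h import *
s=telemetry.observe(); p0=np.array(s['position']);R0=np.array(s['tool_rot']);print(s['clock'],p0,np.round(s['q'],1),s['wrist_force'],s['opening'])
g0=p0-19*R0[:,2]; print(g0)
h=g0+f*215.8; h[2]=108; a0=np.arctan2(g0[2]-108,215.8); r=np.hypot(g0[2]-108,215.8)
for th in np.arange(0,1.21,.12):
    for t in [min(75+np.degrees(th)*k,105) for k in (.5,)]:
        a=a0+th; gg=h-f*r*np.cos(a)+up*r*np.sin(a); R=tilt(t)
        print(round(th,2),rows(gg+19*R[:,2],R)[0],np.round(gg))
E
```

```text
4.7 [ 445.56983322 -143.50152443  101.8976215 ] [  58.    19.2  -50.5  129.9   39.1   27.8 -133.6] [-7.24001866  3.67638585 17.49833801] 27.429241686216862
[ 440.9573558  -141.78125767  120.24879951]
0.0 [-0.0, 0.01, -0.0, -0.01, -0.0, 0.01] [ 441. -142.  120.]
0.12 [0.84, 0.0, -2.41, -0.01, -0.06, 0.01] [ 444. -143.  146.]
0.24 [1.97, -0.0, -4.7, -0.01, -0.12, 0.01] [ 449. -145.  171.]
0.36 [3.36, -0.0, -6.83, -0.01, -0.18, 0.01] [ 458. -149.  195.]
0.48 [4.99, 0.0, -8.77, -0.01, -0.24, 0.01] [ 469. -153.  219.]
0.6 [6.85, 0.01, -10.49, -0.0, -0.3, 0.01] [ 482. -158.  240.]
0.72 [8.89, 0.01, -11.98, -0.0, -0.36, 0.01] [ 498. -165.  260.]
0.84 [11.09, 0.03, -13.2, -0.0, -0.42, 0.01] [ 516. -172.  277.]
0.96 [13.42, 0.04, -14.14, -0.0, -0.48, 0.01] [ 536. -180.  292.]
1.08 [15.87, 0.06, -14.78, -0.0, -0.52, 0.01] [ 557. -188.  304.]
1.2 [18.44, 0.08, -15.07, -0.0, -0.52, 0.01] [ 579. -197.  314.]
```

Emit:
jog_arm:
  moves:
    - [0.1,0.4,0,-1.2,0,-0.03,0]
    - [0.1,0.84,0,-2.4,0,-0.06,0]
    - [0.1,1.4,0,-3.6,0,-0.09,0]
    - [0.1,1.97,0,-4.7,0,-0.12,0]
    - [0.1,2.6,0,-5.8,0,-0.15,0]
    - [0.1,3.36,0,-6.83,0,-0.18,0]
    - [0.1,4.15,0,-7.8,0,-0.21,0]
    - [0.1,5,0,-8.77,0,-0.24,0]
    - [0.1,5.9,0,-9.65,0,-0.27,0]
    - [0.1,6.85,0,-10.5,0,-0.3,0]

```text
clock: 5.7
position: [481.3, -157.7, 220.8]
tool_rot: [[0.931, -0.362, -0.037], [-0.362, -0.932, 0.019], [-0.041, -0.005, -0.999]]
wrist_force: [4.1, 2.5, -8.1]
opening: 27.3
grip_force: 42.6
```

```bash
cat > arc.py <<'E'
from h import *
import sys
s=telemetry.observe(); p0=np.array(s['position']);R0=np.array(s['tool_rot']);print(s['clock'],p0,np.round(s['q'],1),s['wrist_force'],s['opening'],s['grip_force'])
g0=p0-19*R0[:,2]; h=np.array([441,-142,0])+f*215.8; h[2]=108
d=g0-h; th0=np.arctan2(d[2],-d@f)-.056; print('theta',th0,'r',np.hypot(d[2],d@f)); r=216.1
for th in np.arange(.6,1.33,.06):
    a=.056+th; gg=h-f*r*np.cos(a)+up*r*np.sin(a); R=tilt(min(75+np.degrees(th)*.5,108)); print(round(th,2),rows(gg+19*R[:,2],R)[0])
E
python3 arc.py
```

```text
5.7 [ 481.2709699  -157.71858534  220.78550182] [  63.    23.6  -59.4  106.7   21.4   64.7 -115.7] [ 4.11669007  2.5333253  -8.09781016] 27.3343637766923 42.61046648025513
theta 0.5989553715313822 r 216.3259039260329
0.6 [0.06, 0.04, -0.01, -0.0, 0.0, 0.01]
0.66 [0.78, 0.04, -1.04, -0.0, -0.03, 0.01]
0.72 [1.56, 0.04, -2.03, -0.0, -0.06, 0.01]
0.78 [2.4, 0.05, -2.97, -0.0, -0.09, 0.01]
0.84 [3.3, 0.05, -3.86, -0.0, -0.12, 0.01]
0.9 [4.24, 0.06, -4.69, -0.0, -0.15, 0.01]
0.96 [5.24, 0.07, -5.46, -0.0, -0.18, 0.01]
1.02 [6.27, 0.07, -6.16, -0.0, -0.21, 0.01]
1.08 [7.35, 0.08, -6.8, -0.0, -0.24, 0.01]
1.14 [8.47, 0.09, -7.38, -0.0, -0.27, 0.01]
1.2 [9.65, 0.1, -7.87, -0.0, -0.27, 0.01]
1.26 [10.88, 0.11, -8.28, -0.0, -0.27, 0.01]
1.32 [12.13, 0.12, -8.62, -0.0, -0.27, 0.01]
```

Emit:
jog_arm:
  moves:
    - [0.1,0.78,0,-1.04,0,-0.03,0]
    - [0.1,1.56,0,-2.03,0,-0.06,0]
    - [0.1,2.4,0,-2.97,0,-0.09,0]
    - [0.1,3.3,0,-3.86,0,-0.12,0]
    - [0.1,4.24,0,-4.7,0,-0.15,0]
    - [0.1,5.24,0,-5.46,0,-0.18,0]
    - [0.1,6.27,0,-6.16,0,-0.21,0]
    - [0.1,7.35,0,-6.8,0,-0.24,0]
    - [0.1,8.5,0,-7.38,0,-0.27,0]
    - [0.1,9.65,0,-7.87,0,-0.27,0]

```text
clock: 6.7
position: [574.3, -194.7, 295.2]
tool_rot: [[0.888, -0.362, -0.284], [-0.344, -0.932, 0.115], [-0.306, -0.004, -0.952]]
wrist_force: [-0.1, -0.7, -5.2]
opening: 26.8
grip_force: 43.9
```

Emit:
jog_arm:
  moves:
    - [0.1,1.2,0,-0.4,0,0,0]
    - [0.1,1.2,0,-0.4,0,0,0]
    - [0.8,1.2,0,-0.4,0,0,0]
    - [0.8,1.2,0,-0.4,0,0,0]
    - [0.8,1.2,0,-0.4,0,0,0]
    - [0.8,1.2,0,-0.4,0,0,0]

```text
clock: 7.3
position: [585.9, -199.1, 295.4]
tool_rot: [[0.888, -0.362, -0.282], [-0.344, -0.932, 0.114], [-0.304, -0.004, -0.953]]
wrist_force: [-0.4, -0.5, 0.3]
opening: 68.6
grip_force: 0.0
```

```bash
python3 arc.py|head -3
```

```text
7.3 [ 585.88313129 -199.11957925  295.40312143] [  47.2   40.4  -52.8   73.5   23.9   96.9 -114.5] [-0.44161398 -0.54463551  0.26365157] 68.58761419592871 0.0
theta 1.2572443703303815 r 212.51304314135137
0.6 [-8.4, -0.0, 10.51, -0.0, 0.27, 0.01]
```

```bash
python3 - <<'E'
from h import *
R=tilt(72); o=np.array([553,-187,0.])
print(rows(o-130*f+[0,0,290],R)); print(rows(telemetry.observe()['position']+np.array([-20,8,70]),tilt(105)))
E
```

```text
([-15.55, -0.06, 5.53, -0.0, 0.62, 0.01], np.float64(35.7))
([-4.18, -0.05, -6.01, -0.0, 0.05, 0.01], np.float64(2.8))
```

Emit:
jog_arm:
  moves:
    - [1,-1,0,-3,0,0,0]
    - [1,-3,0,-6,0,0.05,0]
    - [1,-7,0,-4,0,0.15,0]
    - [1,-11,0,0,0,0.3,0]
    - [1,-15.5,0,3,0,0.45,0]
    - [1,-15.5,0,5.5,0,0.62,0]
    - [1,-15.5,0,5.5,0,0.62,0]
    - [1,-15.5,0,5.5,0,0.62,0]
    - [1,-15.5,0,5.5,0,0.62,0]

```text
clock: 8.2
position: [430.8, -139.9, 289.1]
tool_rot: [[0.886, -0.364, 0.288], [-0.346, -0.931, -0.113], [0.309, 0.0, -0.951]]
wrist_force: [0.6, 0.2, -0.3]
opening: 85.5
grip_force: 0.0
```

```bash
python3 - <<'E'
from h import *
s=telemetry.observe(); print(s['clock'],s['position'],np.round(s['q'],1),s['wrist_force'])
p,d=save('wrist','w3.png'); P=cloud(d,'wrist'); np.save('w3.npy',P)
for n in ['mixed_bottle','holder_floor','rotor','mixer','hood_grip']: lm(n,'wrist')
for r in silhouettes('mixed_bottle','wrist')[:3]:
    m=r['pixels']; Q=P[m&(d>0)]; print(r['confidence'],m.sum(),np.argwhere(m).mean(0),np.median(Q,0),Q.min(0),Q.max(0))
save('top','top3.png'); lm('mixed_bottle','top'); lm('holder_floor','top'); lm('rotor','top')
E
```

```text
8.2 [ 430.77181137 -139.86180557  289.13101389] [ 80.7 -12.  -59.5 121.9 -13.7  46.8 -83.3] [ 0.62526944  0.18000741 -0.34787608]
wrist mixed_bottle [ 581.1 -209.2   72.3] 0.89
wrist holder_floor [ 583.4 -210.5   65.4] 0.86
wrist rotor [ 557.3 -186.9   46.4] 0.57
wrist mixer [ 586.6 -210.1   64.3] 0.74
0.84 1152 [ 83.79079861 256.30642361] [ 560.65054585 -193.94914579  132.65329219] [ 543.46022179 -227.13384511   76.12745963] [ 600.56177062 -173.39147472  143.71198939]
top mixed_bottle [ 584.5 -213.7   65.7] 0.51
top mixed_bottle [ 587.3 -211.9   65.2] 0.24
top holder_floor [ 588.1 -210.8   67.5] 0.81
top rotor [ 552.5 -189.3   45.6] 0.92
```

View pics/w3.png

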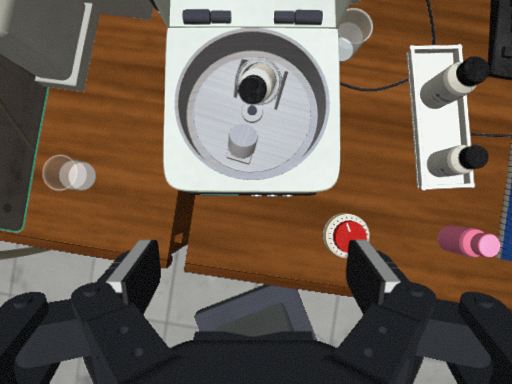

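The hood stands open. The bottle's black cap is at (256,90), its holder at about (264,75), and the counterweight at (242,140).

```bash
python3 - <<'E'
from h import *
P=np.load('w3.npy'); im=cv2.imread('pics/w3.png').max(2)
v,u=np.mgrid[0:384,0:512]
m=(im<60)&(np.hypot(u-256,v-88)<28)&(P[:,:,2]>100)
Q=P[m]; print('cap pts',m.sum(),Q.mean(0),Q.min(0),Q.max(0), np.argwhere(m).min(0),np.argwhere(m).max(0))
for n in (0,1):
    c=Q.mean(0); k=np.abs((Q-c)@np.linalg.svd(Q-c)[2][2])<3; Q=Q[k]
nrm=np.linalg.svd(Q-Q.mean(0))[2][2]; nrm*=np.sign(nrm[2]); print('plane',len(Q),nrm,Q.mean(0))
r=cv2.resize(cv2.imread('pics/w3.png')[30:190,160:340],None,fx=4,fy=3.75,interpolation=2); cv2.imwrite('pics/w3c.png',r)
E
```

```text
cap pts 595 [ 554.87817901 -187.61227281  138.10367794] [ 450.81627959 -203.15075121  128.09586981] [ 567.95117513 -146.7376917   444.81815597] [ 76 238] [103 265]
plane 174 [0.94397442 0.13197464 0.30248139] [ 554.0439159  -187.43097221  140.60572732]
```

View pics/w3c.png

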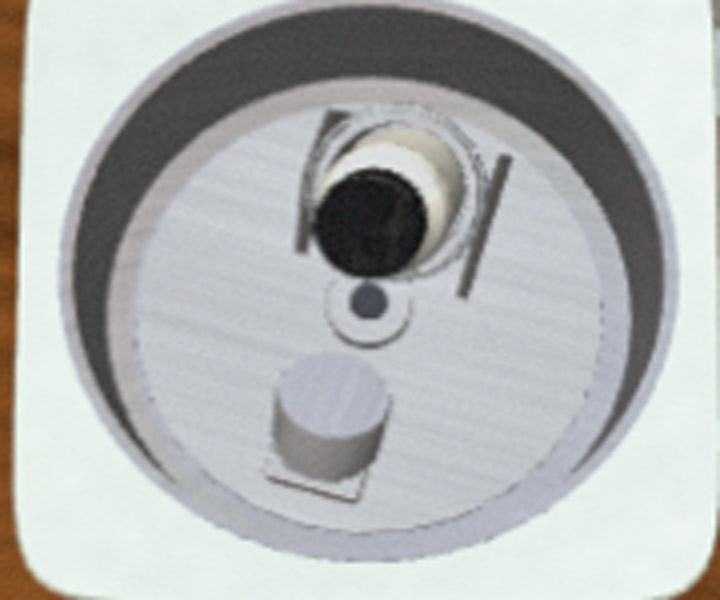

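```bash
cat >> h.py <<'E'
a=np.array([-.404,.294,.866]); base=np.array([586.5,-211.5,67.]); RB=frame(-a,[-.588,-.809,0])
E
python3 - <<'E'
from h import *
print(rows(base+119*a,RB))
E
```

```text
([6.95, -0.28, 14.85, -0.11, 0.21, 0.23], np.float64(19.2))
```

Emit:
jog_arm:
  moves:
    - [1,1.8,0,3.5,-0.03,0.05,0.06]
    - [1,3.5,-0.1,7,-0.06,0.1,0.12]
    - [1,5.2,-0.2,11,-0.09,0.15,0.18]
    - [1,7,-0.3,14.8,-0.11,0.21,0.23]
    - [1,7,-0.3,14.8,-0.11,0.21,0.23]
    - [1,7,-0.3,14.8,-0.11,0.21,0.23]
    - [1,7,-0.3,14.8,-0.11,0.21,0.23]

```text
clock: 9.45
position: [507.9, -179.7, 199.6]
tool_rot: [[0.723, -0.577, 0.38], [-0.503, -0.817, -0.283], [0.473, 0.013, -0.881]]
wrist_force: [-0.2, -0.1, 1.2]
opening: 85.7
grip_force: 0.0
```

```bash
python3 - <<'E'
from h import *
s=telemetry.observe(); print(s['clock'],s['position'],np.round(s['q'],1),s['wrist_force'])
print(rows(base+119*a,RB),rows(base+39*a,RB))
p,d=save('wrist','w4.png'); P=cloud(d,'wrist'); np.save('w4.npy',P)
for n in ['mixed_bottle','holder_floor','rotor']: lm(n,'wrist')
m=silhouettes('mixed_bottle','wrist')[0]['pixels']&(d>0)
Q=P[m]; c=base
# bottle frame coordinates
L=(Q-base)@RB; L[:,2]*=-1
dark=p.max(2)[m]<60
for nm,k in (('cap',dark&(L[:,2]>70)),('body',~dark&(L[:,2]>30)&(L[:,2]<70))):
    print(nm,k.sum(),np.percentile(L[k],[3,50,97],axis=0).round(1).tolist())
E
```

```text
9.45 [ 507.89147186 -179.70401995  199.64382979] [  53.8   10.   -48.   125.    44.7   30.  -153. ] [-0.24869164 -0.06746932  1.236421  ]
([0.65, -2.06, 3.68, 0.0, 0.03, 0.02], np.float64(2.0)) ([0.89, -2.1, 11.67, 0.0, 0.03, 0.02], np.float64(2.0))
wrist mixed_bottle [ 585.6 -214.1   68.9] 0.95
wrist rotor [ 558.2 -186.2   47.6] 0.97
cap 1168 [[-10.8, -15.3, 73.0], [1.9, -3.3, 79.8], [13.3, 8.1, 81.1]]
body 809 [[-4.5, -19.4, 32.5], [13.0, 1.0, 55.3], [18.5, 13.5, 66.2]]
```

View pics/w4.png

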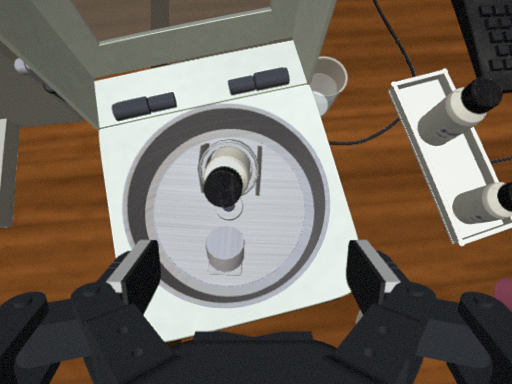

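Emit:
jog_arm:
  moves:
    - [1,0,0,-1,0,0,-0.14]
    - [1,0,0,-1,0,0,-0.28]
    - [1,0,0,-1,0,0,-0.28]

```text
clock: 10.0
position: [503.3, -177.9, 210.6]
tool_rot: [[0.855, -0.354, 0.38], [-0.255, -0.924, -0.285], [0.452, 0.147, -0.88]]
wrist_force: [0.6, -0.3, -0.3]
opening: 85.5
grip_force: 0.0
```

```bash
python3 - <<'E'
from h import *
s=telemetry.observe(); print(s['clock'],s['position'],np.round(s['q'],1),np.round(s['qd'],1))
cap=base+RB[:,0]*1.3-RB[:,1]*3.5+a*81
a2=np.array([-.377,.328,.866]); print('base2',cap-81*a2, 'cap',cap)
E
```

```text
10.0 [ 503.31591649 -177.9185051   210.58629419] [  57.7    8.6  -51.9  125.    42.3   30.9 -134.6] [ -1.6   0.4   2.    0.1  -0.   -0.3 -10.3]
base2 [ 587.28203277 -212.08514672   67.64878334] cap [ 556.74503277 -185.51714672  137.79478334]
```

Emit:
jog_arm:
  moves:
    - [1,0,0,0,0,0,-0.14]
    - [1,0,0,0,0,0,-0.28]
    - [1,0,0,0,0,0,-0.42]
    - [1,0,0,0,0,0,-0.56]
    - [1,0,0,0,0,0,-0.7]
    - [1,0,0,0,0,0,-0.84]
    - [1,0,0,0,0,0,-0.98]
    - [1,0,0,0,0,0,-1.12]
    - [1,0,0,0,0,0,-1.26]
    - [1,0,0,0,0,0,-1.4]

```text
clock: 11.0
position: [503.4, -177.6, 210.2]
tool_rot: [[0.495, 0.782, 0.38], [0.866, -0.41, -0.285], [-0.067, 0.47, -0.88]]
wrist_force: [-0.4, 0.2, 0.2]
opening: 85.4
grip_force: 0.0
```

```bash
cat >> h.py <<'E'
a=np.array([-.377,.328,.866]); a/=np.linalg.norm(a); base=np.array([587.,-212,67.6]); RB=frame(-a,[.656,.755,0])
E
python3 - <<'E'
from h import *
s=telemetry.observe(); print(s['clock'],s['position'],np.round(s['q'],1),np.round(s['qd'],1))
print(rows(base+119*a,RB))
E
```

```text
11.0 [ 503.39664131 -177.62785863  210.15279064] [ 68.5  11.8 -64.4 124.8  48.   33.6 -59. ] [ 11.7   4.6 -14.   -0.2   7.5   4.   73.8]
([2.58, 0.98, 4.81, 0.01, -0.05, -1.37], np.float64(78.3))
```

Emit:
jog_arm:
  moves:
    - [1,0.3,0.1,0.5,0,0,-0.14]
    - [1,0.6,0.2,1,0,0,-0.28]
    - [1,0.9,0.3,1.5,0,0,-0.42]
    - [1,1.2,0.4,2,0,0,-0.56]
    - [1,1.5,0.5,2.5,0,-0.05,-0.7]
    - [1,1.8,0.6,3,0,-0.05,-0.84]
    - [1,2.1,0.8,3.5,0,-0.05,-0.98]
    - [1,2.3,0.9,4,0,-0.05,-1.12]
    - [1,2.6,1,4.5,0,-0.05,-1.26]
    - [1,2.6,1,4.8,0,-0.05,-1.37]

```text
clock: 12.0
position: [542.6, -172.8, 170.7]
tool_rot: [[-0.654, 0.652, 0.385], [0.564, 0.758, -0.327], [-0.505, 0.004, -0.863]]
wrist_force: [-0.5, 0.1, -0.5]
opening: 85.4
grip_force: 0.0
```

```bash
python3 - <<'E'
from h import *
s=telemetry.observe(); print(s['clock'],s['position'],np.round(s['q'],1),np.round(s['qd'],1),s['wrist_force'])
print(rows(base+119*a,RB),rows(base+39*a,RB))
p,d=save('wrist','w5.png'); s=telemetry.observe(); P=cloud(d,'wrist'); np.save('w5.npy',P)
for n in ['mixed_bottle','holder_floor','rotor']: lm(n,'wrist')
r=silhouettes('mixed_bottle','wrist')
if r:
    m=r[0]['pixels']&(d>0)
    L=(P[m]-base)@RB; L[:,2]*=-1
    dark=p.max(2)[m]<60
    for nm,k in (('cap',dark&(L[:,2]>70)),('body',~dark&(L[:,2]>30)&(L[:,2]<70))):
        if k.sum():print(nm,k.sum(),np.percentile(L[k],[2,50,98],axis=0).round(1).tolist())
E
```

```text
12.0 [ 542.58806449 -172.77562399  170.69270715] [ 61.6  25.4 -65.8 122.9  71.5  43.3  -2.1] [ 2.2  6.5 -2.6  0.7  9.9  1.8 55. ] [-0.49988011  0.06147547 -0.51452378]
([0.02, -0.04, -0.01, 0.01, 0.01, 0.0], np.float64(0.5)) ([0.07, -0.09, 7.99, 0.01, 0.01, 0.0], np.float64(0.5))
wrist mixed_bottle [ 586.9 -213.3   66.7] 0.62
wrist holder_floor [ 557.7 -183.9   45.8] 0.33
wrist rotor [ 557.6 -186.8   48.4] 0.76
cap 1638 [[-10.4, -13.3, 72.0], [3.1, -1.2, 80.3], [14.5, 11.0, 81.7]]
body 1074 [[-2.0, -17.3, 32.3], [14.1, 0.6, 55.3], [19.4, 16.4, 65.3]]
```

View pics/w5.png

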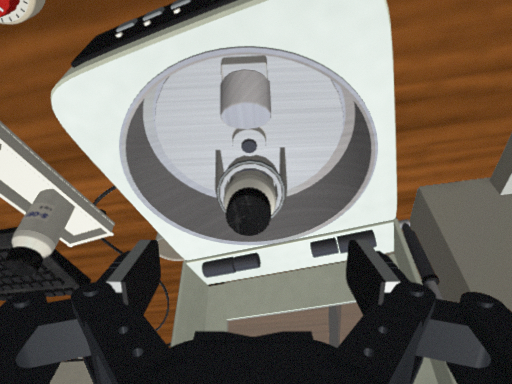

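The cap is at (249,210), the brackets run vertical in the picture, and the tool is lined up with the bottle to within about 1–2 mm. Descending.

Emit:
jog_arm:
  moves:
    - [1,0.1,-0.1,2,0,0,0]
    - [1,0.1,-0.1,4,0,0,0]
    - [1,0.1,-0.1,6,0,0,0]
    - [1,0.1,-0.1,7,0,0,0]
    - [1,0.1,-0.1,8,0,0,0]
    - [1,0.1,-0.1,8,0,0,0]

```text
clock: 12.85
position: [572.1, -198.5, 100.5]
tool_rot: [[-0.653, 0.652, 0.384], [0.565, 0.758, -0.326], [-0.504, 0.004, -0.864]]
wrist_force: [-0.1, 0.1, 0.7]
opening: 85.3
grip_force: 0.0
```

Emit:
jog_arm:
  moves:
    - [0.2,0,0,0,0,0,0]
    - [0.2,0,0,0,0,0,0]
    - [0.2,0,0,0,0,0,0]
    - [0.2,0,0,0,0,0,0]
    - [0.2,0,0,0,0,0,0]
    - [0.2,0,0,0,0,0,0]
    - [0.2,0,0,0,0,0,0]
  squeeze: 25

```text
clock: 13.55
position: [572.3, -198.4, 101.5]
tool_rot: [[-0.654, 0.651, 0.385], [0.563, 0.759, -0.327], [-0.505, 0.003, -0.863]]
wrist_force: [-4.2, 0.3, 7.9]
opening: 36.6
grip_force: 27.0
```

Emit:
jog_arm:
  moves:
    - [0.2,0,0,-0.7,0,0,0]
    - [0.2,0,0,-1.4,0,0,0]
    - [0.2,0,0,-2.2,0,0,0]
    - [0.2,0,0,-3.2,0,0,0]
    - [0.2,0,0,-4.5,0,0,0]
    - [0.2,0,0,-6,0,0,0]
    - [0.2,0,0,-8,0,0,0]
    - [0.2,0,0,-10,0,0,0]
    - [0.2,0,0,-10,0,0,0]

```text
clock: 14.45
position: [533.7, -164.7, 189.4]
tool_rot: [[-0.654, 0.65, 0.387], [0.562, 0.76, -0.328], [-0.507, 0.003, -0.862]]
wrist_force: [-0.2, -0.2, -1.1]
opening: 36.6
grip_force: 26.3
```

```bash
python3 - <<'E'
from h import *
s=telemetry.observe(); print(s['clock'],s['position'],np.round(s['q'],1),s['wrist_force'],s['opening'],s['grip_force'])
# tray from top cloud: white pixels near tray, low heights
P=np.load('topd.npy'); im=cv2.imread('pics/top0.png')
m=(im.min(2)>170)&(P[:,:,2]<45)&(np.hypot(P[:,:,0]-467,P[:,:,1]+434)<115)
n,lab,st,_=cv2.connectedComponentsWithStats(m.astype(np.uint8)); k=1+st[1:,4].argmax()
r=cv2.minAreaRect(P[lab==k][:,:2].astype(np.float32)); print(r)
save('top','top5.png')
for n in ['tray','large_bottle','small_bottle']: lm(n,'top')
save('side','side5.png')
for n in ['tray','large_bottle','small_bottle']: lm(n,'side')
E
```

```text
14.45 [ 533.68154915 -164.7230391   189.44594621] [ 63.8  21.9 -68.1 123.4  67.   42.6   0.9] [-0.20459039 -0.18703231 -1.0705084 ] 36.591701069936974 26.283806562423706
((466.3634033203125, -434.17645263671875), (74.36593627929688, 200.79457092285156), 71.2493667602539)
top tray [ 468.8 -434.2   -1.2] 0.68
top large_bottle [ 499.  -445.2    8.2] 0.76
top small_bottle [ 3.002e+02 -3.916e+02 -2.000e-01] 0.58
side tray [ 467.8 -434.2    3.9] 0.81
side large_bottle [ 498.9 -442.7    7. ] 0.57
side small_bottle [ 297.3 -391.     2.6] 0.86
side small_bottle [ 401.1 -413.1    9.5] 0.68
side small_bottle [ 558.  -190.5   44.5] 0.35
```

```bash
cat >> h.py <<'E'
spot=np.array([450,-428.2,50.4]); RT=frame([0,0,-1],[.321,.947,0])
E
python3 - <<'E'
from h import *
print(rows(spot+[0,0,140],RT))
E
```

```text
([-9.52, -25.37, 5.02, -0.1, 0.52, -0.37], np.float64(37.2))
```

Emit:
jog_arm:
  moves:
    - [0.2,-1,-2,-0.8,0,0.05,-0.04]
    - [0.2,-2,-5,-0.5,-0.02,0.11,-0.08]
    - [0.2,-3.3,-8.5,0.5,-0.04,0.18,-0.13]
    - [0.2,-4.6,-12,1.5,-0.05,0.25,-0.18]
    - [0.2,-6,-16,2.6,-0.06,0.33,-0.23]
    - [0.2,-7.3,-19.5,3.6,-0.08,0.4,-0.28]
    - [0.2,-8.5,-22.5,4.4,-0.09,0.47,-0.33]
    - [0.2,-9.5,-25.4,5,-0.1,0.52,-0.37]
    - [0.2,-9.5,-25.4,5,-0.1,0.52,-0.37]
    - [0.2,-9.5,-25.4,5,-0.1,0.52,-0.37]

```text
clock: 15.85
position: [449.7, -428.3, 190.2]
tool_rot: [[-0.946, 0.325, 0.004], [0.325, 0.946, 0.003], [-0.003, 0.004, -1.0]]
wrist_force: [-0.1, 1.1, -0.5]
opening: 36.2
grip_force: 26.3
```

Emit:
jog_arm:
  moves:
    - [0.2,0,0,0,0,0,0]
    - [0.2,0,0,0,0,0,0]

```text
clock: 16.05
position: [449.8, -427.4, 191.3]
tool_rot: [[-0.946, 0.323, 0.004], [0.323, 0.946, 0.001], [-0.004, 0.002, -1.0]]
wrist_force: [-0.1, 0.2, -0.9]
opening: 36.3
grip_force: 26.3
```

```bash
python3 - <<'E'
from h import *
s=telemetry.observe(); print(s['clock'],s['position'],np.round(s['q'],1),s['wrist_force'],s['opening'],s['grip_force'])
print(rows(spot+[0,0,140],RT),rows(spot+[0,0,25],RT))
p,d=save('wrist','w6.png'); P=cloud(d,'wrist'); np.save('w6.npy',P)
for n in ['tray','large_bottle','small_bottle','mixed_bottle']: lm(n,'wrist')
p,d=save('side','side6.png')
for n in ['mixed_bottle','hood_grip']: lm(n,'side')
cv2.imwrite('pics/m6.png',np.hstack([cv2.resize(cv2.imread('pics/side6.png')[100:240,210:370],(400,350),interpolation=2),cv2.resize(cv2.imread('pics/w6.png'),(400,350))]))
E
```

```text
16.05 [ 449.83651691 -427.40585881  191.30707826] [ 85.   42.6 -66.8  94.   40.9  71.2  81. ] [-0.10420365  0.19678167 -0.89956909] 36.291663987468525 26.333858370780945
([-0.04, -0.07, 0.09, 0.0, 0.0, -0.0], np.float64(0.3)) ([0.0, -0.09, 11.59, 0.0, 0.0, -0.0], np.float64(0.3))
wrist tray [ 466.1 -430.5   -1.9] 0.77
wrist small_bottle [ 298.4 -390.7   -5. ] 0.7
wrist small_bottle [ 405.6 -410.5    7.8] 0.68
wrist mixed_bottle [ 450.4 -429.3  154.3] 0.74
side mixed_bottle [ 449.1 -428.8  150.4] 0.77
side hood_grip [ 657.8 -228.3  325. ] 0.82
```

View pics/m6.png

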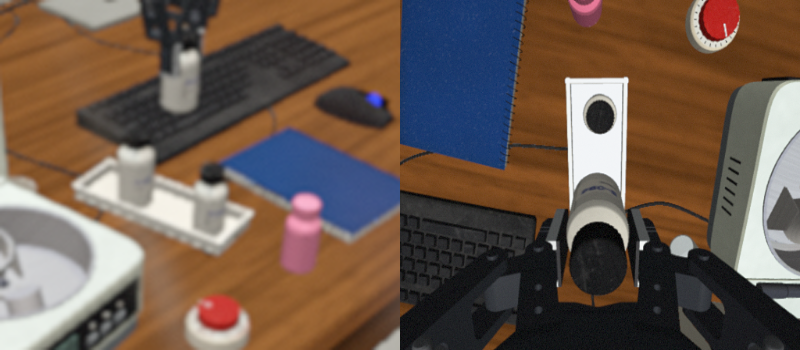

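The bottle is held over the gap and the neighbours are undisturbed: in the wrist half the small bottle is at about (600,115). Next I measure the bottle's lean in the grip.

```bash
python3 - <<'E'
from h import *
s=telemetry.observe(); R=np.array(s['tool_rot']); P=np.load('w6.npy'); im=cv2.imread('pics/w6.png')
L=(P-np.array(s['position']))@R
m=(L[:,:,2]<-25)&(np.abs(L[:,:,1])<19)&(L[:,:,2]>-60)&(np.abs(L[:,:,0])<40)
print('upper',m.sum(),np.percentile(L[m],[1,50,99],axis=0).round(1).tolist())
# body front line: for heights, max x near y=0
for z in range(-45,40,6):
    k=(np.abs(L[:,:,2]-z)<3)&(np.abs(L[:,:,1])<5)&(np.abs(L[:,:,0])<35)
    if k.sum()>3: print(z,k.sum(),np.round(np.median(L[k][:,0]),1))
top=(L[:,:,2]<-39)&(L[:,:,2]>-46)&(np.hypot(L[:,:,0],L[:,:,1])<22)
Q=L[top]; print(len(Q),np.linalg.lstsq(np.c_[Q[:,:2],np.ones(len(Q))],Q[:,2],rcond=None)[0])
E
```

```text
upper 5703 [[-12.7, -18.6, -54.9], [3.7, -0.1, -41.1], [12.9, 14.7, -26.3]]
-45 349 1.1
-39 1482 1.8
-33 191 12.4
-27 121 12.5
-21 308 12.7
-15 229 16.0
-9 122 17.0
-3 99 17.2
3 98 17.6
9 73 17.7
15 69 17.7
21 40 17.7
27 57 17.3
33 50 17.4
39 8 17.3
3961 [ 1.39388825e-02  6.60115165e-03 -4.13918791e+01]
```

Emit:
jog_arm:
  moves:
    - [0.2,0,-0.1,2.5,0,0,0]
    - [0.2,0,-0.1,5.5,0,0,0]
    - [0.2,0,-0.1,8.5,0,0,0]
    - [0.2,0,-0.1,11,0,0,0]
    - [0.2,0,-0.1,12.5,0,0,0]
    - [0.2,0,-0.1,13.1,0,0,0]
    - [0.2,0,-0.1,13.4,0,0,0]
    - [0.2,0,-0.1,13.6,0,0,0]
    - [0.2,0,-0.1,13.6,0,0,0]
    - [0.2,0,-0.1,13.6,0,0,0]

```text
clock: 17.45
position: [450.1, -429.3, 55.8]
tool_rot: [[-0.946, 0.324, 0.005], [0.324, 0.946, 0.001], [-0.004, 0.002, -1.0]]
wrist_force: [0.5, -0.1, -0.9]
opening: 35.9
grip_force: 26.3
```

Emit:
jog_arm:
  moves:
    - [0.2,0,0,0.1,0,0,0]
    - [0.2,0,0,0.2,0,0,0]
    - [0.2,0,0,0.3,0,0,0]
    - [0.2,0,0,0.35,0,0,0]
    - [0.2,0,0,0.35,0,0,0]

```text
clock: 17.95
position: [449.8, -429.1, 51.6]
tool_rot: [[-0.946, 0.324, 0.004], [0.324, 0.946, 0.001], [-0.004, 0.003, -1.0]]
wrist_force: [0.6, 0.6, -0.1]
opening: 36.5
grip_force: 26.3
```

Creeping down to contact.

Emit:
jog_arm:
  moves:
    - [0.2,0,0,0.05,0,0,0]
    - [0.2,0,0,0.1,0,0,0]
    - [0.2,0,0,0.1,0,0,0]

```text
clock: 18.25
position: [449.9, -429.0, 50.6]
tool_rot: [[-0.946, 0.324, 0.004], [0.324, 0.946, 0.001], [-0.004, 0.003, -1.0]]
wrist_force: [0.4, -0.1, -0.5]
opening: 36.1
grip_force: 26.3
```

Emit:
jog_arm:
  moves:
    - [0.2,0,0,0.05,0,0,0]
    - [0.2,0,0,0.1,0,0,0]
    - [0.2,0,0,0.1,0,0,0]

```text
clock: 18.55
position: [450.1, -429.2, 50.4]
tool_rot: [[-0.946, 0.324, 0.005], [0.324, 0.946, 0.001], [-0.004, 0.002, -1.0]]
wrist_force: [-3.2, 1.1, 10.0]
opening: 36.4
grip_force: 27.3
```

Emit:
jog_arm:
  moves:
    - [0.45,0,0,0,0,0,0]
    - [0.5,0,0,0,0,0,0]
    - [0.7,0,0,0,0,0,0]
    - [0.85,0,0,0,0,0,0]
    - [0.85,0,0,-0.5,0,0,0]
    - [0.85,0,0,-1.5,0,0,0]
    - [0.85,0,0,-4,0,0,0]
    - [0.85,0,0,-8,0,0,0]
    - [0.85,0,0,-12,0,0,0]
    - [0.85,0,0,-15,0,0,0]

```text
clock: 19.55
position: [449.7, -429.1, 203.0]
tool_rot: [[-0.946, 0.324, 0.006], [0.324, 0.946, 0.0], [-0.006, 0.002, -1.0]]
wrist_force: [1.3, 0.3, -1.1]
opening: 72.8
grip_force: 0.0
```

Emit:
jog_arm:
  moves:
    - [0.85,3,0,-2,0,0,0]
    - [0.85,6,0,-4,0,0,0]
    - [0.85,6,0,-4,0,0,0]
    - [0.85,6,0,-4,0,0,0]

```text
clock: 19.95
position: [392.0, -410.3, 240.4]
tool_rot: [[-0.946, 0.325, 0.004], [0.325, 0.946, -0.001], [-0.004, 0.001, -1.0]]
wrist_force: [0.7, -1.2, -0.4]
opening: 72.8
grip_force: 0.0
```

```bash
python3 - <<'E'
from h import *
s=telemetry.observe(); print(s['clock'],s['position'],s['wrist_force'])
save('wrist','w7.png'); [lm(n,'wrist') for n in ['small_bottle','large_bottle']]
save('side','side7.png'); [lm(n,'side') for n in ['small_bottle','large_bottle','hood_grip']]
cv2.imwrite('pics/m7.png',np.hstack([cv2.resize(cv2.imread('pics/side7.png')[60:270,110:370],(400,323),interpolation=2),cv2.resize(cv2.imread('pics/w7.png'),(400,323))]))
E
```

```text
19.95 [ 391.99770896 -410.29741492  240.39058195] [ 0.66923188 -1.16256191 -0.44172344]
wrist small_bottle [ 299.6 -391.6   -4. ] 0.77
wrist small_bottle [ 405.5 -410.1    7.4] 0.57
wrist small_bottle [ 556.1 -185.9   45.4] 0.22
wrist large_bottle [ 496.7 -441.3   12.8] 0.7
side small_bottle [ 402.5 -412.6   13.8] 0.89
side small_bottle [ 301.  -389.2    5.8] 0.84
side large_bottle [ 497.5 -442.2   10.1] 0.7
side large_bottle [ 582.8 -212.7   67.1] 0.49
side hood_grip [ 660.  -227.7  323.3] 0.69
```

View pics/m7.png

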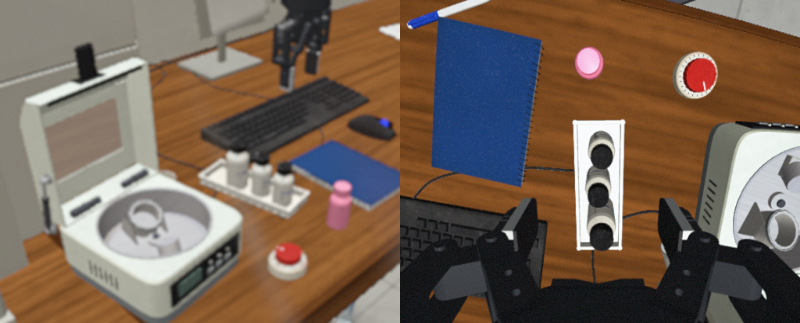

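Three bottles stand upright in a row in the tray, in the left half at (238,168), (260,178) and (283,184). The hood is fully open, the holder is empty, and the gripper is clear.

```bash
python3 -c "
from cell import manip; print(manip.sign_off())"
```

```text
the job is handed in; nothing more can be done
None
```

The job is handed in: the hood stands fully open by itself, and the sample bottle stands upright in the tray between the two others, which did not move; it took about 20 s of the 51 s allowed.

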